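# Hold a cross shaft home in a drill jig

## Robot

A 6-joint arm with a two-finger parallel gripper is mounted at the origin on the work surface; the furniture and walls round the work are solid. World frame = base frame: x ahead of the robot, y to its left, z up, the work surface at z = 0. Lengths are in m, angles in rad, forces in N, time in s.
With the tool pointing down it reaches from about 0.325 to 1 m from the base axis. Payload 5.1 kg.
Tool frame: the origin (TCP) lies between the finger pads; the fingertips stand 14 mm ahead of it and the grasp point (between the pads) lies 5 mm behind it (bot.tip_extent is the distance from the TCP to the fingertips, in m); x points along the fingers, z is the direction in which the jaws open and shut, and the axes are right-handed (so a half turn about x gives the same grasp; the last joint's range is limited). The gripper opens to 85 mm and grips with 20 to 120 N. Pads are 22 mm wide; open, the fingers measure 114 mm over their backs; the gripper's body (76 mm by 85 mm) begins 54 mm behind the grasp point. The pads swing forward as they close: fully open they stand 13 mm farther back than shut.
Start: joints at [1.078, 0.124, 1.65, -0, 1.367, -0.083], TCP at [0.259, 0.596, 0.245] pointing down, gripper open.
Joint ranges: [-2.61, 2.61], [-1.02, 2.33], [0.03, 2.71], [-1.35, 4.49], [0.32, 2.68], [-2.91, 2.91]. Speed limits (rad/s): [2.57, 2.57, 3.14, 3.14, 3.14, 3.14].

## Interface

Orientations are given as a 3x3 rotation matrix whose columns are the frame's x, y, z axes.
In Python, from cell import bot gives the robot as it stands. The module is installed in compiled form; this text tells all that it offers. Calls block until the motion is done:
- bot.move_ptp(position, orientation): joint-space move of the TCP to a pose.
- bot.movel(position, velocity=0.15, ori=None, max_force=None): straight line of the TCP; ori=None keeps the orientation; velocity is the mean speed in m/s. With max_force (N) it stops when the force on the tool has changed by that much, and returns True; else False.
- bot.goto_joints(angles): joint-space move.
- bot.command_gripper(opening, squeeze=None): finger opening in m; squeeze is the grip in N (None keeps the last); returns when the fingers have stopped.
- bot.hold(seconds).
- bot.solve_ik(position, orientation): joint angles nearest the present ones, or None.
- bot.capture(name): name is "scene" or "top" or "wrist"; returns the picture (400x640x3 uint8, blue, green, red); there is no depth.
- bot.calibration(name): a dict with "fx", "fy", "cx", "cy" (pixels), "rvec" (rotation vector, rad) and "tvec" (3), from world to camera coordinates, as OpenCV has them; the wrist camera has in their place "T_tool_cam" (4x4, takes a point from camera to tool coordinates, whose origin is the TCP and whose axes are the tool frame's). Camera axes: x right, y down, z forward; pixel columns grow to the right and rows downward; lengths in m; the calibration is good to about 2 mm. The wrist camera is an equidistant fisheye: a pixel r from the principal point sees the ray r / f radians off the axis. A picture is of the moment at which its call begins: read the wrist's pose just before it. calibration takes no time and is no camera call.
A pose or a line that the arm cannot do raises bot.Unreachable and nothing moves.
- bot.sign_off(): hands the job in, once; it reports no verdict.
Readings, each from a call of its own:
- bot.current_clock(): time.
- bot.current_joint_positions(): joint angles.
- bot.current_joint_vel(): joint speeds.
- bot.current_joint_torque(): joint torques, N m.
- bot.current_ee_pos(): TCP position.
- bot.current_orientation(): TCP orientation.
- bot.current_contact_force(): force on the tool from outside, world axes, zero at the start.
- bot.current_torque(): the same for the moment, N m.
- bot.current_gripper_width(): finger opening in m.
Only numpy, scipy, OpenCV 4.12 (cv2) and the standard library are available. Lean on these libraries where they do the work, as an engineer would, in place of code of your own. Each camera call takes 0.05 s, during which the arm holds its last target.

## Task

Pick up the long steel cross shaft (105 mm; not the short one, nor the thick sleeve), slide it end first along the jig's rail, under the drill bushing, and push it against the sprung brass plunger until its end sits hard against the red stop. Press gently (some 10 N on the stop, never ramming it) and leave the other parts where they lie. Finish while still holding the shaft there, pressed fully home: do not let go.

Things in the scene. Friction and masses are not known exactly. Their poses are not given: they have to be found in the camera images.
- cross_shaft_a: the work: plain bright steel cross shaft lying on the bench, 105 mm long, 21 mm wide and high (0.26 kg nominal, varies). Origin at the centre of its underside, its length along its y axis, z up. Both ends are alike; either may go first
- drill_jig: drill jig bolted to the bench to the robot's right, yaw within 0.4 rad. Origin: centre of the underside of its 230 x 84 x 10 mm dark base; x runs along the rail to the red stop, z up. The aluminium rail, on y = 0 from x = -105 to +60 mm, is 16 mm wide (fingers on the shaft straddle it), its top 30 mm above the bench. Shaft home: front end at x = 60 mm, rear end at x = -45 mm
- slot_mouth (a point): mouth of the slot between the jig's two blue guide cheeks, at rail-top height; axes as the jig's. It flares from 40 mm wide here to 26 mm at 12 mm farther in, then straight to the red stop 50 mm from the mouth. A bridge with a brass drill bushing crosses the slot 19 to 43 mm in: underside 59 mm, top of the bushing 74 mm above the bench. A shaft that is home sticks out 55 mm of the mouth
- stop_block: red stop block at the end of the jig's slot, 32 x 50 x 52 mm, fixed. Origin at the centre of its stop face (at x = 60 mm, y = 0 of the jig, 40.5 mm above the bench, the height of the centre of a shaft on the rail); axes as the jig's, x into the block
- plunger (a joint): brass spring plunger, 10 mm across, that stands out of the centre of the stop face against the coming shaft. 0 = free, standing out 15 mm (tip at x = 45 mm of the jig); 0.015 = pressed flush with the stop face (m). About 3 N to start it, 8 N when flush; its tail comes out behind the block as it goes in
- cross_shaft_b: bystander: short cross shaft, 60 mm long, 19 mm thick; origin under its centre, length along y
- pipe_sleeve: bystander: thick tube sleeve lying down, 120 mm long, 34 mm thick; origin under its centre, length along y
- spider_gear_0: bystander: small bevel gear, 56 mm across, 26 mm high; origin under its centre
- spider_gear_2: bystander: small bevel gear, 56 mm across, 26 mm high; origin under its centre
- oil_seal: bystander: copper-coloured ring seal, 67 mm across, 16 mm high; origin under its centre
- casing_edge (a point): obstacle, never moves: point on the upper edge, on the robot's side, of the big cast gearbox casing at the bench's left. The casing fills x = 0.40 to 0.71 m, y = 0.37 to 0.71 m up to 0.225 m above the bench: swing the arm and gripper round or over it on the way to the shaft
Things that resemble listed ones, but are neither listed nor needed, are in the scene too. There is more than one size of the cross_shaft_a; the one meant has the size given above.

How it is judged:
By the outcome, as a careful person would: the job done as asked, in the order asked, and still so for the second after the job is handed in, while the arm keeps its last pose, push and grip.
It also fails if it takes over 51 s, if anything falls off the work surface, if the arm or the gripper's body presses on something with over 40 N, if the wrist force passes 120 N, or if a joint passes its speed limit or range.

## Working session

There is one attempt and no reset: what is moved stays moved. The work goes in short steps, each a Python script; the robot and the scene stay as the last script left them, time stands still between calls to the robot, and variables do not carry over. Pictures are saved under pics/ and viewed, and the job is handed in when it is done.

```bash
mkdir -p pics
python3 - <<'E'
from cell import bot
import cv2
for n in ("scene","top","wrist"):
    im=bot.capture(n); cv2.imwrite(f"pics/{n}0.png",im); print(n,bot.calibration(n))
print(bot.current_ee_pos(),bot.current_orientation(),bot.current_clock(),bot.tip_extent)
E
```

```text
scene {'fx': 411.52290132046915, 'fy': 411.52290132046915, 'cx': 326.99723418775994, 'cy': 196.46631219234962, 'rvec': array([ 2.04943307, -1.24157505,  0.50925614]), 'tvec': array([-0.15783938,  0.47235581,  0.6806379 ])}
top {'fx': 425.5362133650533, 'fy': 425.5362133650533, 'cx': 311.57369588060055, 'cy': 200.15218323728996, 'rvec': array([ 2.13942819, -2.12388936,  0.19057695]), 'tvec': array([0.07748812, 0.56673654, 1.27477373])}
wrist {'fx': 309.70691628693146, 'fy': 309.70691628693146, 'cx': 321.3459057135333, 'cy': 200.39250762940884, 'T_tool_cam': array([[ 2.22433323e-04, -2.82789665e-01,  9.59181920e-01,
        -1.27669905e-01],
       [ 3.97018734e-04, -9.59181843e-01, -2.82789735e-01,
         7.32275761e-02],
       [ 9.99999896e-01,  4.43715052e-04, -1.01081210e-04,
         7.71155913e-04],
       [ 0.00000000e+00,  0.00000000e+00,  0.00000000e+00,
         1.00000000e+00]])}
[0.25880224 0.59576204 0.24433491] [[-7.76331287e-04 -9.17181456e-01  3.98469039e-01]
 [-1.42734465e-03  3.98469769e-01  9.17180356e-01]
 [-9.99998680e-01  1.43283157e-04 -1.61847859e-03]] 0.15 0.014
```

View pics/scene0.png

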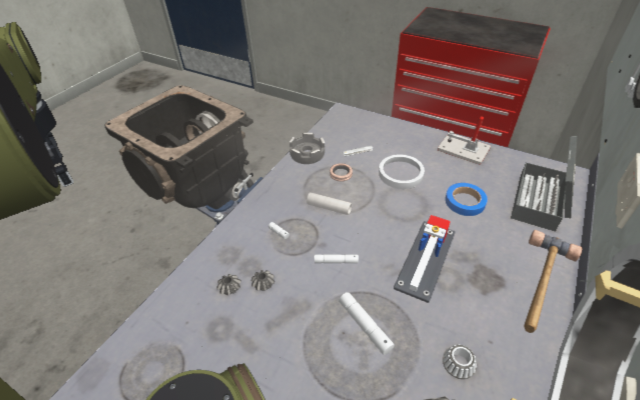

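View pics/top0.png

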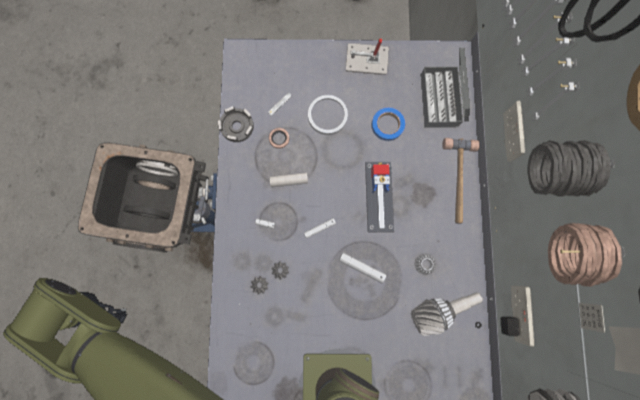

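View pics/wrist0.png

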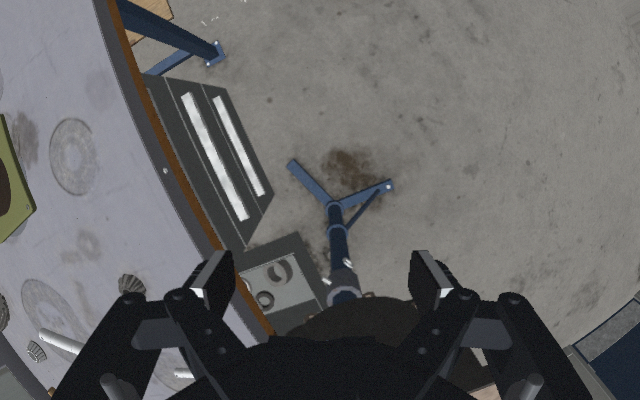

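The top view shows light rods at about (362,267), (320,228), (265,223) and (289,180), and the jig at (379,196). I'll zoom in and measure each one.

```bash
cat > h.py <<'E'
import numpy as np, cv2
from cell import bot
def cam(n):
    c=bot.calibration(n); R=cv2.Rodrigues(c['rvec'])[0]; return c,R,np.array(c['tvec']).ravel()
def px2w(n,u,v,z):
    c,R,t=cam(n); d=R.T@np.array([(u-c['cx'])/c['fx'],(v-c['cy'])/c['fy'],1]); o=-R.T@t
    return o+d*(z-o[2])/d[2]
def w2px(n,p):
    c,R,t=cam(n); q=R@np.asarray(p)+t; return np.array([c['fx']*q[0]/q[2]+c['cx'],c['fy']*q[1]/q[2]+c['cy']])
E
python3 - <<'E'
from h import *
im=cv2.imread('pics/top0.png')
c=im[150:300,230:430]; cv2.imwrite('pics/topz.png',cv2.resize(c,None,fx=4,fy=4,interpolation=cv2.INTER_CUBIC))
s=cv2.imread('pics/scene0.png')[190:310,250:470]; cv2.imwrite('pics/scenez.png',cv2.resize(s,None,fx=3.6,fy=3.6,interpolation=cv2.INTER_CUBIC))
m=(im.min(2)>185).astype(np.uint8)
n,l,st,ce=cv2.connectedComponentsWithStats(m)
for i in range(1,n):
    if st[i,4]>40 and 215<ce[i,0]<480:
        pts=np.argwhere(l==i)[:,::-1].astype(np.float32)
        b=cv2.boxPoints(cv2.minAreaRect(pts)); w=np.array([px2w('top',*q,0.02)[:2] for q in b])
        print(ce[i].round(1),st[i,4],w.mean(0).round(4),np.linalg.norm(w[0]-w[1]).round(4),np.linalg.norm(w[1]-w[2]).round(4))
E
```

```text
[279.7 103.2] 113 [0.896  0.1899] 0.096 0.0146
[327.5 113.5] 346 [0.8628 0.0309] 0.1298 0.1287
[430.3 105.8] 71 [ 0.8968 -0.3108] 0.0167 0.0738
[289. 178.] 207 [0.6434 0.1576] 0.1171 0.0202
[380.8 199. ] 278 [ 0.5696 -0.1411] 0.0418 0.1649
[264.2 222.6] 73 [0.4981 0.2303] 0.013 0.0561
[319.5 227.6] 149 [0.4836 0.0555] 0.1031 0.0141
[362.8 266.7] 315 [ 0.3632 -0.0786] 0.021 0.1498
[466.5 302.9] 226 [ 0.2582 -0.3963] 0.0923 0.0249
[449.6 320.5] 41 [ 0.2027 -0.3397] 0.0178 0.0279
```

View pics/topz.png

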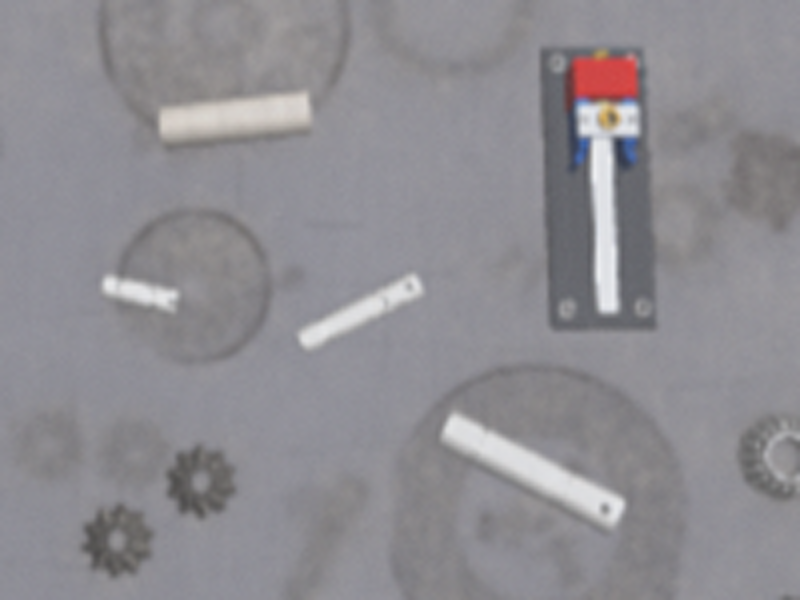

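View pics/scenez.png

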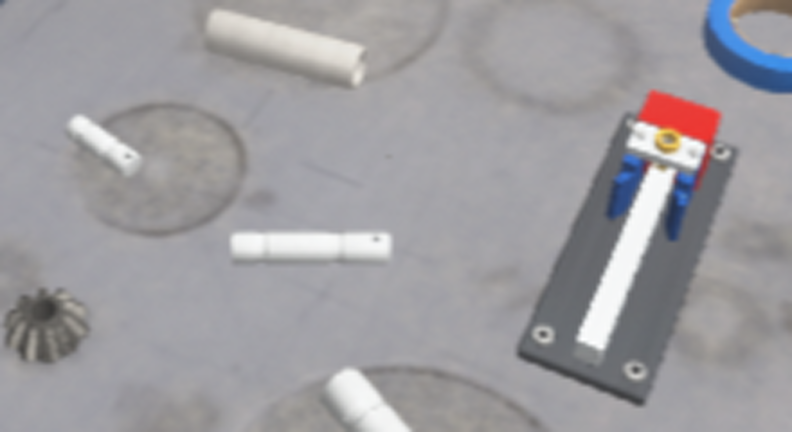

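The rod at (320,228) measures about 103 mm in the bright-pixel mask, so it's the 105 mm shaft. The one at (363,267) is a 150 mm look-alike, (265,223) is the short shaft and (289,180) the sleeve. Next I'll move out around the casing and look from above the shaft.

```bash
cat >> h.py <<'E'
def down(yv):
    y=np.array([yv[0],yv[1],0.]);y/=np.linalg.norm(y); x=np.array([0,0,-1.]); z=np.cross(x,y); return np.column_stack([x,y,z])
def wpose():
    T=np.eye(4);T[:3,:3]=bot.current_orientation();T[:3,3]=bot.current_ee_pos(); return T@bot.calibration('wrist')['T_tool_cam']
def wray(T,u,v):
    c=bot.calibration('wrist'); a=np.array([(u-c['cx'])/c['fx'],(v-c['cy'])/c['fy']]); r=np.hypot(*a)
    d=np.array([*(a/r*np.sin(r) if r>1e-9 else a),np.cos(r)]); return T[:3,3],T[:3,:3]@d
def wpx2w(T,u,v,z):
    o,d=wray(T,u,v); return o+d*(z-o[2])/d[2]
def w2wpx(T,p):
    c=bot.calibration('wrist'); q=T[:3,:3].T@(np.asarray(p)-T[:3,3]); r=np.arctan2(np.hypot(q[0],q[1]),q[2]); s=r/np.hypot(q[0],q[1])
    return np.array([c['cx']+c['fx']*q[0]*s,c['cy']+c['fy']*q[1]*s])
E
python3 - <<'E'
from h import *
L=px2w('top',307,235,0.0105);Rr=px2w('top',333.8,220.8,0.0105); d=(Rr-L)[:2]; print(L,Rr,np.linalg.norm(d),np.degrees(np.arctan2(d[1],d[0])))
a=px2w('top',230+607/4,150+312/4,.03);b=px2w('top',230+601/4,150+140/4,.03);print(a,b,np.arctan2(b[1]-a[1],b[0]-a[0]))
p=bot.current_ee_pos();R=bot.current_orientation()
bot.movel([p[0],p[1],.33],.3)
bot.movel([.30,.24,.33],.35)
d/=np.linalg.norm(d); R=down(-d); c=(L+Rr)[:2]/2
P=[c[0]-.02*d[0],c[1]-.02*d[1],.17]
q=bot.solve_ik(P,R);print(q)
bot.move_ptp(P,R)
T=wpose();np.save('T1.npy',T);im=bot.capture('wrist');cv2.imwrite('pics/w1.png',im);print(bot.current_clock())
E
```

```text
[0.4611384  0.09517548 0.0105    ] [0.50693833 0.01039557 0.0105    ] 0.09636009282903159 -61.62113032485897
[ 0.4829209  -0.13831663  0.03      ] [ 0.62020664 -0.1365312   0.03      ] 0.0130044942403355
[ 3.52803775e-02 -2.03025771e-01  2.09681318e+00 -4.44089210e-16
  1.24780524e+00 -4.60024336e-01]
2.9333
```

View pics/w1.png

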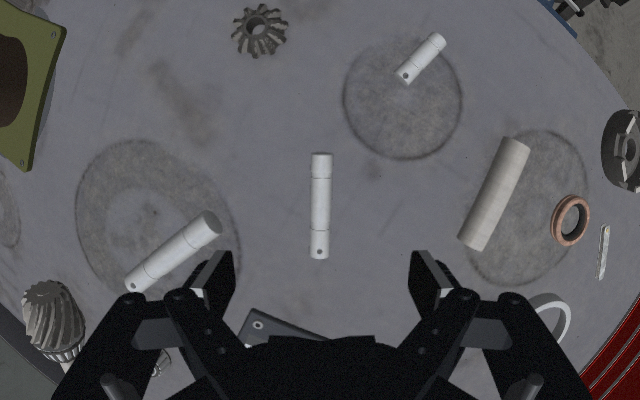

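The wrist view shows the shaft at (320,206), running from (321,153) to (319,260), with nothing next to it. I'll measure its silhouette, projected at centre height.

Run:
```python
from h import *
im=cv2.imread('pics/w1.png');T=np.load('T1.npy')
s=im[135:280,260:380];g=s.min(2);m=(g>150).astype(np.uint8)
n,l,st,ce=cv2.connectedComponentsWithStats(m);i=1+np.argmax(st[1:,4])
p=np.argwhere(l==i)[:,::-1]+[260,135]; print(st[i])
w=np.array([wpx2w(T,u,v,.0105)[:2] for u,v in p])
(c,sz,a)=cv2.minAreaRect((w*1000).astype(np.float32));print(c,sz,a)
b=cv2.boxPoints((c,sz,a));print(b)
pc=w-w.mean(0);v=np.linalg.svd(pc,full_matrices=0)[2][0];print(w.mean(0),v,np.degrees(np.arctan2(v[1],v[0])),np.ptp(pc@v))
cv2.imwrite('pics/w1z.png',cv2.resize(s,None,fx=4,fy=4))
```

```text
[  52   20   18  104 1415]
(483.84771728515625, 52.70060729980469) (14.705012321472168, 106.93864440917969) 26.752933502197266
[[453.21335    97.136665 ]
 [501.35117     1.6451728]
 [514.48206     8.264549 ]
 [466.34427   103.75604  ]]
[0.48247944 0.05540601] [ 0.4527673  -0.89162872] -63.078629701589925 0.10691829140847527
```

View pics/w1z.png

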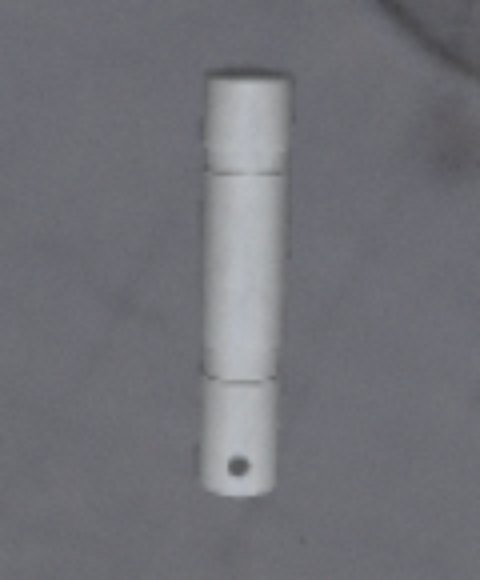

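Run:
```python
from h import *
c=np.array([.4836,.0535]);d=np.array([.4528,-.8916]);d/=np.linalg.norm(d)
g=c-.024*d;R=down(-d)
bot.command_gripper(.05)
bot.movel([*g,.06],.25,ori=R)
print(bot.movel([*g,.0165],.08,max_force=8),bot.current_ee_pos(),bot.current_contact_force())
bot.command_gripper(.0,50)
print(bot.current_gripper_width(),bot.current_contact_force())
bot.movel([*g,.15],.15)
bot.hold(.1);print(bot.current_gripper_width(),bot.current_contact_force())
T=wpose();np.save('T2.npy',T);cv2.imwrite('pics/w2.png',bot.capture('wrist'));cv2.imwrite('pics/s2.png',bot.capture('scene'));print(bot.current_clock())
```

```text
False [0.47298563 0.07491348 0.01668013] [-0.71140225  0.31848235 -0.46317086]
0.020032140818231833 [-0.60152096  0.21962314  3.06677628]
0.019558891083157847 [ 1.30117810e-03  2.96689290e-01 -4.08866747e+00]
6.2667
```

View pics/w2.png

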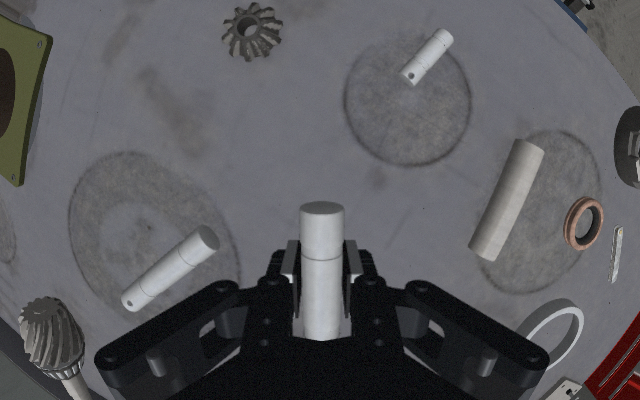

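View pics/s2.png

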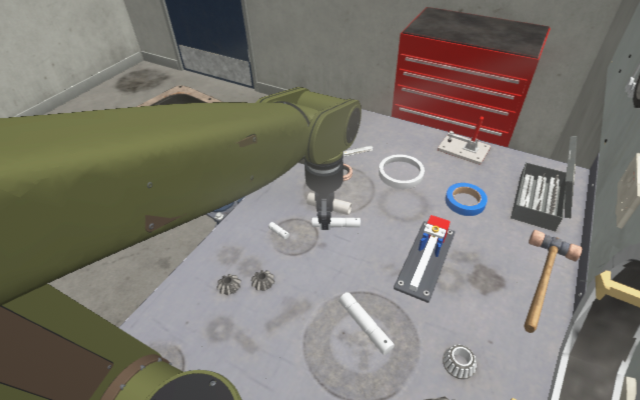

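The shaft is held with its rear end at (321,205) in the wrist view and the bystanders haven't moved. Next I'll put the wrist camera over the jig to measure it closely.

Run:
```python
from h import *
R=down([-1,-.013])
bot.move_ptp([.64,-.137,.23],R)
bot.hold(.2)
T=wpose();np.save('T3.npy',T);cv2.imwrite('pics/w3.png',bot.capture('wrist'));cv2.imwrite('pics/t3.png',bot.capture('top'));print(bot.current_clock(),bot.current_joint_positions())
```

```text
7.875 [-2.92077859e-01  1.42580668e-01  1.65560206e+00  1.47550620e-05
  1.34350309e+00 -1.87649514e+00]
```

View pics/w3.png

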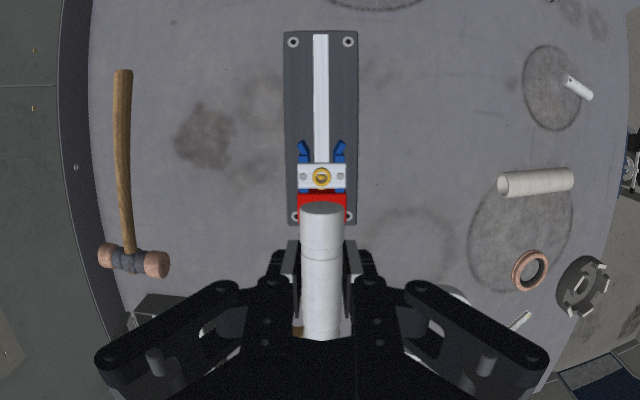

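The jig runs down the middle of the picture, from (320,30) to (320,225), with the bushing at (321,178). I'll zoom in for features to fit.

Run:
```python
from h import *
im=cv2.imread('pics/w3.png')
cv2.imwrite('pics/w3a.png',cv2.resize(im[24:124,270:370],None,fx=6,fy=6,interpolation=cv2.INTER_CUBIC))
cv2.imwrite('pics/w3b.png',cv2.resize(im[130:230,270:370],None,fx=6,fy=6,interpolation=cv2.INTER_CUBIC))
```

```text
(no output)
```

View pics/w3a.png

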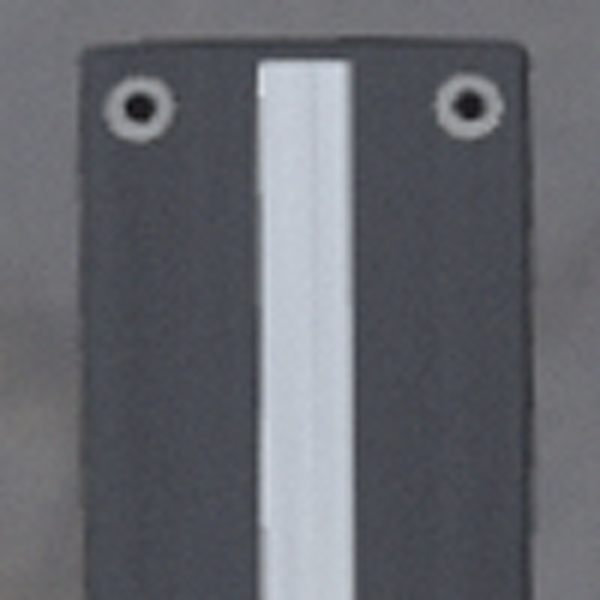

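View pics/w3b.png

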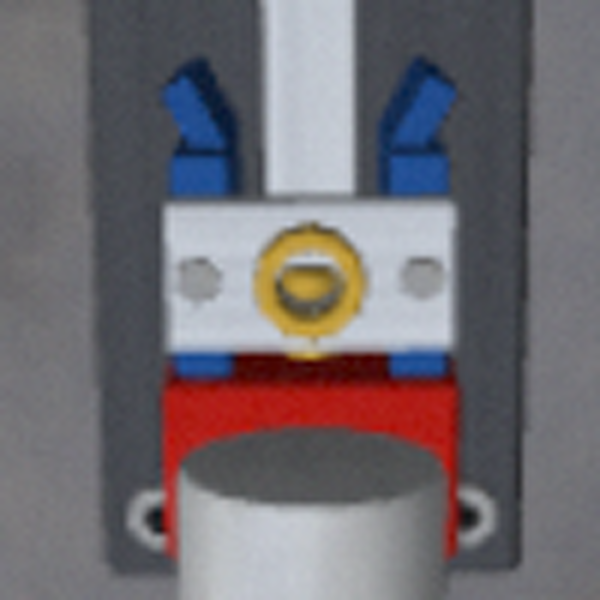

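Run:
```python
from h import *
from scipy.optimize import least_squares
T=np.load('T3.npy')
A=(270,24);B=(270,130)
F=[ # off, U,V, jig x,y,z (None = unknown along)
(A,260,66,-105,-8,30),(A,352,62,-105,8,30),(A,261,590,None,-8,30),(A,356,590,None,8,30),(B,266,180,None,-8,30),(B,357,180,None,8,30),
(A,82,48,-115,-42,10),(A,528,45,-115,42,10),(B,110,573,115,-42,10),(B,519,569,115,42,10),
(B,310,281,41,0,74),(B,165,204,29,-25,None),(B,457,204,29,25,None)]
F=[f for f in F if f[5] is not None]
def res(p,z0=0):
    c,s=np.cos(p[2]),np.sin(p[2]);r=[]
    for o,U,V,x,y,z in F:
        w=wpx2w(T,o[0]+(U+.5)/6-.5,o[1]+(V+.5)/6-.5,z/1000)[:2]-p[:2]
        j=np.array([c*w[0]+s*w[1],-s*w[0]+c*w[1]])*1000
        r+= [j[1]-y] if x is None else [j[0]-x,j[1]-y]
    return np.array(r)
s=least_squares(res,[.57,-.137,.013]);print(s.x,s.fun.round(2))
np.save('jig.npy',s.x)
# shaft rear end in tool frame : top rim of rear end & edges
T2=T
for u,v in((321,202),(300.5,207),(343.5,207)): 
    o,d=wray(T,u,v); print(u,v,(np.linalg.inv(np.block([[bot.current_orientation(),np.array(bot.current_ee_pos())[:,None]],[np.zeros((1,3)),np.ones((1,1))]]))@np.r_[o,1])[:3], bot.current_orientation().T@d)
```

```text
[ 0.58706575 -0.13582714  0.02176828] [ 1.44  0.17  0.83  0.12 -0.43  0.15 -0.02  0.17  1.58  0.74  1.7  -0.79
 -2.14  1.01 -2.37 -0.86 -1.05 -0.25]
321 202 [-0.12750875  0.07288819  0.00141907] [ 9.57818216e-01 -2.87373305e-01 -9.21328185e-04]
300.5 207 [-0.12750875  0.07288819  0.00141907] [ 0.95088967 -0.30218086 -0.067049  ]
343.5 207 [-0.12750875  0.07288819  0.00141907] [ 0.9506042  -0.30201843  0.07166954]
```

Jig fit: origin about (0.587, -0.136), yaw about 0.02. The grasp-centred shaft shows a camera bias of about 1.5 mm in y, so I'll hover over the rail and compare shaft and rail directly in one image.

```bash
cat >> h.py <<'E'
J=np.array([.587,-.137,.02])
def jp(x,y,z,J=J):
    c,s=np.cos(J[2]),np.sin(J[2]); return [J[0]+c*x-s*y,J[1]+s*x+c*y,z]
RJ=down([-np.cos(J[2]),-np.sin(J[2])])
E
python3 - <<'E'
from h import *
bot.command_gripper(0,80)
bot.movel(jp(-.076,0,.12),.2,ori=RJ)
bot.movel(jp(-.076,0,.056),.15)
bot.hold(.2)
T=wpose();np.save('T4.npy',T);im=bot.capture('wrist');cv2.imwrite('pics/w4.png',im);cv2.imwrite('pics/s4.png',bot.capture('scene'))
cv2.imwrite('pics/w4z.png',cv2.resize(im[120:260,240:400],None,fx=4,fy=4,interpolation=cv2.INTER_CUBIC))
s=cv2.imread('pics/s4.png')[190:310,370:500];cv2.imwrite('pics/s4z.png',cv2.resize(s,None,fx=5,fy=5,interpolation=cv2.INTER_CUBIC))
print(bot.current_clock(),bot.current_contact_force(),bot.current_gripper_width(),bot.current_ee_pos())
E
```

```text
9.9667 [ 0.13102823  0.6252015  -3.37752991] 0.018906494659122457 [ 0.51180233 -0.13879304  0.05717391]
```

View pics/w4z.png

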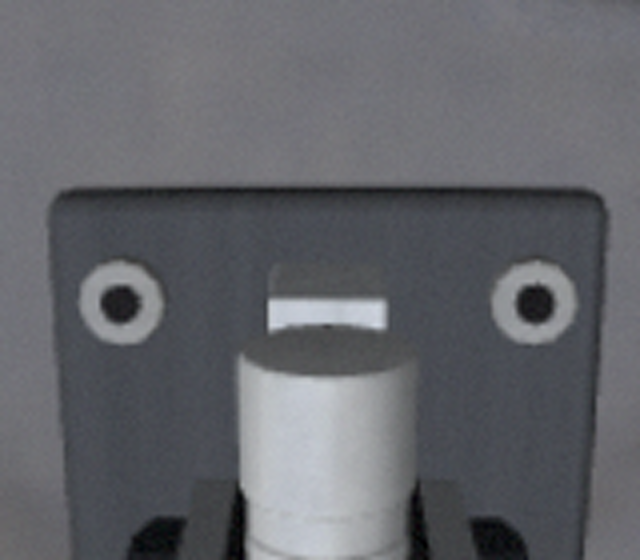

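View pics/s4z.png

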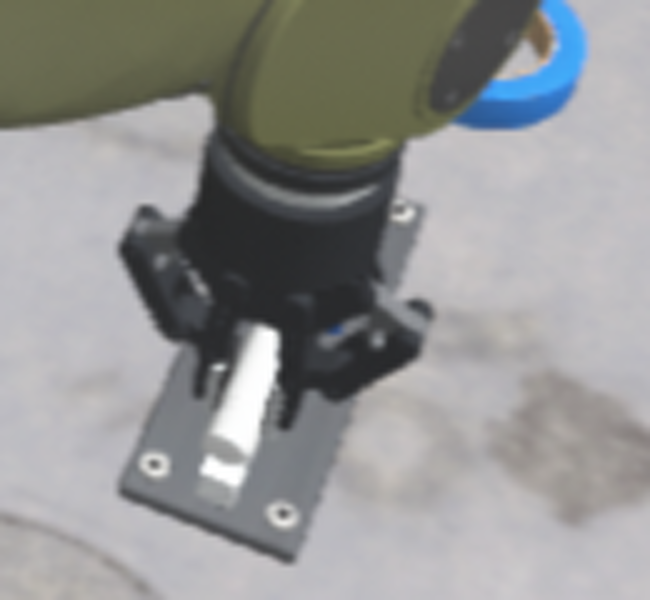

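Laterally it lines up: in the zoom the shaft centre, rail centre and base holes are all at u≈328. I'll check the yaw numerically from the base sides.

Run:
```python
from h import *
im=cv2.imread('pics/w4.png').astype(float).mean(2);im=cv2.GaussianBlur(im,(5,5),1);T=np.load('T4.npy')
P={-1:[],1:[]}
for v in range(172,258,4):
    g=np.gradient(im[v])
    for s,(a,b) in ((-1,(246,266)),(1,(380,396))):
        seg=s*g[a:b]; k=np.argmax(seg); 
        y0,y1,y2=seg[max(k-1,0)],seg[k],seg[min(k+1,len(seg)-1)]
        u=a+k+.5*(y0-y2)/(y0-2*y1+y2+1e-9)
        P[s].append(wpx2w(T,u,v,.01)[:2])
for s in P:
    p=np.array(P[s]);f=np.polyfit(p[:,0],p[:,1],1);r=p[:,1]-np.polyval(f,p[:,0]);k=abs(r)<.001;f=np.polyfit(p[k,0],p[k,1],1);print(s,f,k.sum(),p[:,0].min(),p[:,0].max(),np.polyval(f,.5))
R=bot.current_orientation();print(R[:,1],bot.current_ee_pos())
```

```text
-1 [ 0.01910355 -0.18868279] 13 0.4747317116580319 0.5292429441891859 -0.17913102061584044
1 [ 0.02421226 -0.10877038] 22 0.4730351368368169 0.5275086076881261 -0.09666424484468196
[-0.99979739 -0.02003071 -0.00198607] [ 0.51180233 -0.13879304  0.05717391]
```

The yaw agrees to within 2 mrad. Now I'll lower gently onto the rail and then slide in under a force guard.

Run:
```python
from h import *
f0=np.array(bot.current_contact_force())
print(bot.movel(jp(-.076,0,.040),.02,max_force=5))
p=bot.current_ee_pos();print(p,bot.current_contact_force()-f0,bot.current_torque())
bot.movel([p[0],p[1],p[2]+.0004],.02); print(bot.current_ee_pos(),bot.current_contact_force()-f0,bot.current_clock())
T=wpose();cv2.imwrite('pics/w5.png',bot.capture('wrist')[120:260,240:400].repeat(4,0).repeat(4,1))
```

```text
True
[ 0.51107714 -0.13856733  0.04747033] [-0.4526304  -0.48205704  7.26004607] [0.02338703 0.04458716 0.08126536]
[ 0.51104919 -0.13857009  0.04757171] [-0.27040257 -1.2220277   2.69173394] 10.7583
```

View pics/w5.png

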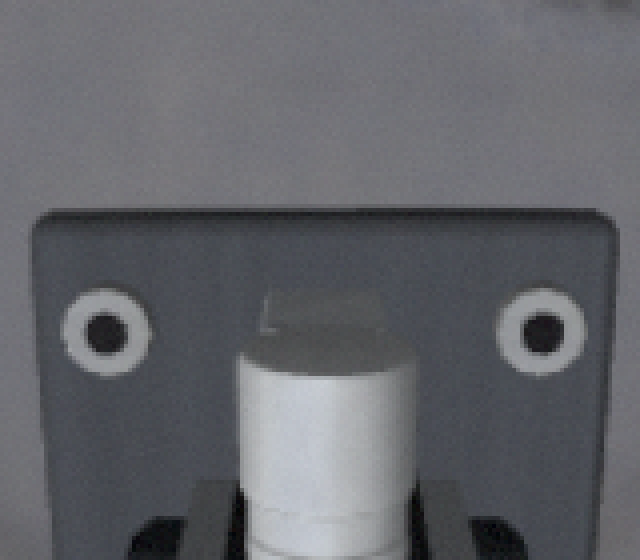

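Contact came at TCP z=0.0475, as expected. The shaft is centred on the rail to about 0.5 mm. Now sliding in to just short of the plunger.

Run:
```python
from h import *
z=.0479
f0=np.array(bot.current_contact_force());print(f0)
for x in (-.056,-.036):
    print(bot.movel(jp(x,-.0002,z),.04,max_force=8),bot.current_ee_pos(),bot.current_contact_force()-f0)
print(bot.current_clock(),bot.current_gripper_width())
cv2.imwrite('pics/s6.png',bot.capture('scene')); bot.hold(.1)
print(bot.current_contact_force())
s=cv2.imread('pics/s6.png')[190:310,370:500];cv2.imwrite('pics/s6z.png',cv2.resize(s,None,fx=5,fy=5,interpolation=cv2.INTER_CUBIC))
cv2.imwrite('pics/w6.png',bot.capture('wrist'))
```

```text
[ 0.78315344  0.08397527 -0.58979765]
False [ 0.53125059 -0.13823503  0.04771483] [ 0.26951976 -0.6687327  -2.0632334 ]
False [ 0.5512065  -0.13787654  0.04781334] [-0.80795167 -1.22645978 -1.7688929 ]
12.1083 0.019145992713516868
[-0.12784064 -0.66050814 -3.12914569]
```

View pics/w6.png

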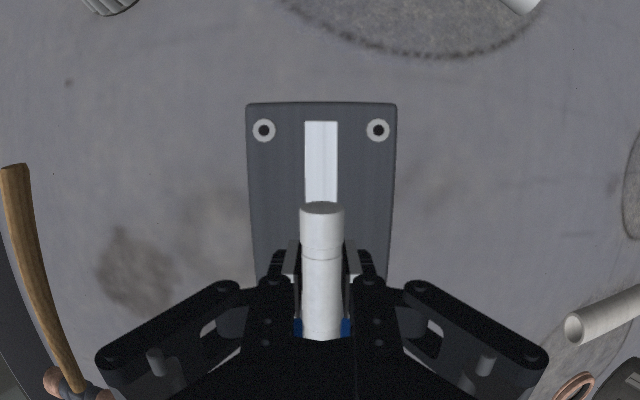

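Run:
```python
from h import *
z=.0479
x=-.036
while x<-.008:
    x+= .001 if x<-.021 else .0004
    r=bot.movel(jp(x,-.0002,z),.02); 
    f=np.mean([bot.current_contact_force() for _ in range(3)],axis=0)
    print(round(x,4),f.round(2),np.round(bot.current_ee_pos()[0],5),round(bot.current_gripper_width(),4))
    if -f[0]>12.5: break
print(bot.current_clock())
```

```text
-0.035 [ 0.14  0.01 -2.56] 0.55192 0.0189
-0.034 [ 1.03  0.09 -3.17] 0.55307 0.0191
-0.033 [-0.18 -0.42 -3.05] 0.55409 0.0193
-0.032 [ 0.12  0.3  -3.99] 0.55508 0.0192
-0.031 [ 0.11  0.15 -3.08] 0.55609 0.0191
-0.03 [ 0.59  0.68 -3.1 ] 0.55707 0.0192
-0.029 [-2.99 -0.15 -0.9 ] 0.55749 0.0188
-0.028 [-5.22 -0.77 -0.68] 0.55859 0.0193
-0.027 [-4.98  0.03 -0.98] 0.55972 0.0188
-0.026 [-3.88 -0.41 -1.47] 0.56078 0.0191
-0.025 [-4.64 -0.29 -1.27] 0.56179 0.019
-0.024 [-5.67 -0.83 -1.81] 0.56275 0.019
-0.023 [-5.8  -0.14 -1.78] 0.56366 0.0189
-0.022 [-5.71  0.08 -0.68] 0.56455 0.0191
-0.021 [-6.79 -0.65 -0.92] 0.56541 0.019
-0.0206 [-6.9  -0.08  0.13] 0.56569 0.0191
-0.0202 [-7.26 -0.43  0.25] 0.56602 0.0191
-0.0198 [-6.62 -0.03  0.47] 0.56639 0.0189
-0.0194 [-7.86 -0.06 -0.23] 0.56675 0.0192
-0.019 [-8.19 -1.34  0.7 ] 0.56707 0.0187
-0.0186 [-8.52 -0.22  1.02] 0.56747 0.0189
-0.0182 [-8.04 -0.16  1.5 ] 0.56781 0.0189
-0.0178 [-9.42 -0.03  0.76] 0.56816 0.0191
-0.0174 [-9.28 -0.77  0.55] 0.56852 0.0189
-0.017 [-8.78 -0.84  0.64] 0.56889 0.0193
-0.0166 [-8.05 -0.53  0.24] 0.56921 0.019
-0.0162 [-8.48 -0.76  1.97] 0.56958 0.0193
-0.0158 [-9.12 -0.69  1.37] 0.56993 0.0192
-0.0154 [-8.98 -0.74  1.32] 0.57024 0.019
-0.015 [-9.23 -0.26  1.23] 0.57063 0.0188
-0.0146 [-10.69  -0.86   1.67] 0.571 0.0192
-0.0142 [-10.6   -1.1    0.93] 0.5713 0.0187
-0.0138 [-1.032e+01  1.000e-02  6.900e-01] 0.57167 0.019
-0.0134 [-10.56   0.29   2.42] 0.57203 0.0191
-0.013 [-11.46  -1.     2.99] 0.57227 0.0189
-0.0126 [-12.31  -0.58   3.84] 0.57228 0.0189
-0.0122 [-13.73  -0.39   4.89] 0.57232 0.0189
21.5583
```

The plunger met the shaft at about x=0.5573, and the TCP now stalls at 0.5723. That is 15 mm of travel with the force rising, so the shaft is on the stop. I'll build up to about 10 N on the stop.

Run:
```python
from h import *
z=.0479
x=-.0122
while x<-.007:
    x+=.0003
    r=bot.movel(jp(x,-.0002,z),.01); bot.hold(.05)
    f=np.mean([bot.current_contact_force() for _ in range(4)],axis=0)
    print(round(x,4),f.round(2),np.round(bot.current_ee_pos(),5))
    if -f[0]>18.5: break
bot.hold(.5)
for _ in range(4): print(bot.current_contact_force().round(2),bot.current_ee_pos().round(5),bot.current_gripper_width())
print(bot.current_clock())
cv2.imwrite('pics/w7.png',bot.capture('wrist'));s=bot.capture('scene');cv2.imwrite('pics/s7.png',cv2.resize(s[180:310,340:520],None,fx=4,fy=4,interpolation=cv2.INTER_CUBIC))
t=bot.capture('top');cv2.imwrite('pics/t7.png',t)
```

```text
-0.0119 [-16.07  -0.16   4.68] [ 0.57229 -0.13745  0.0475 ]
-0.0116 [-16.08  -1.27   6.52] [ 0.57234 -0.13743  0.04752]
-0.0113 [-17.94  -0.05   8.55] [ 0.57234 -0.13743  0.04751]
-0.011 [-19.43  -0.08   8.78] [ 0.57233 -0.13743  0.04749]
[-19.36  -0.97   8.67] [ 0.57236 -0.1374   0.0475 ] 0.019177341762020333
[-19.36  -0.97   8.67] [ 0.57236 -0.1374   0.0475 ] 0.019177341762020333
[-19.36  -0.97   8.67] [ 0.57236 -0.1374   0.0475 ] 0.019177341762020333
[-19.36  -0.97   8.67] [ 0.57236 -0.1374   0.0475 ] 0.019177341762020333
23.2583
```

View pics/w7.png

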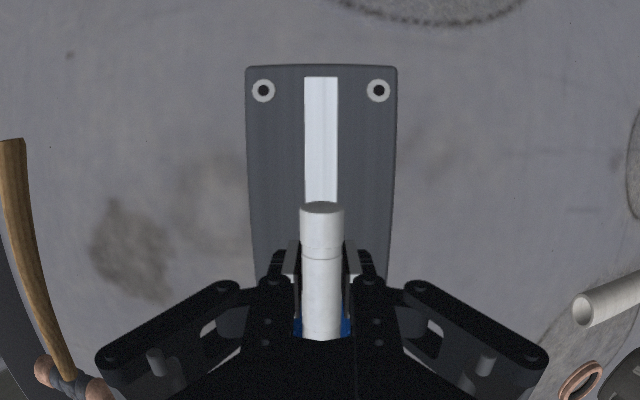

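View pics/s7.png

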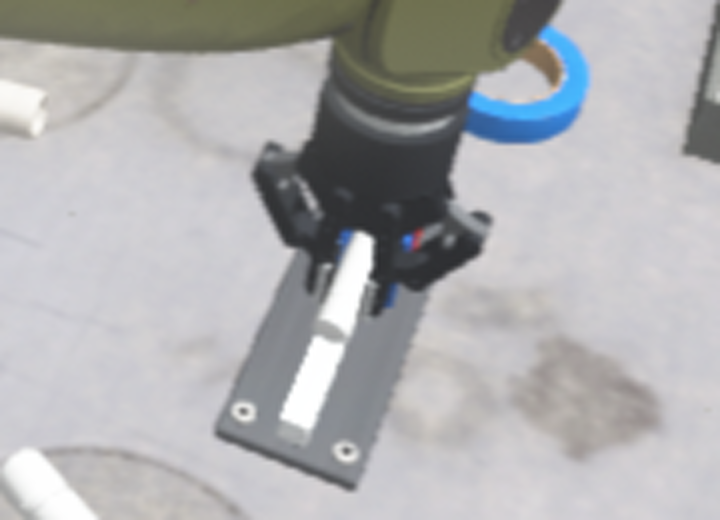

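View pics/t7.png

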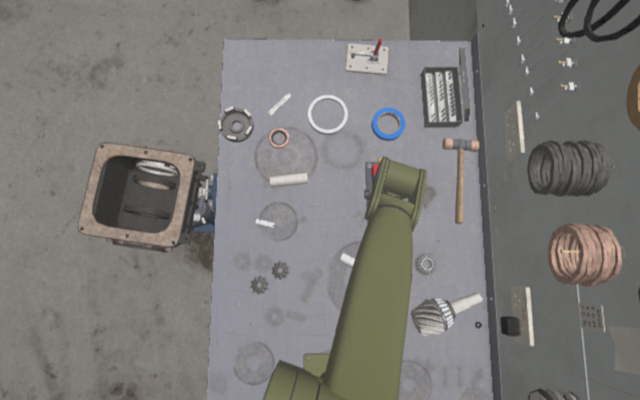

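The final wrist view shows the shaft's rear end still at (321,205), so it hasn't slipped in the fingers. It sits on the rail and the other parts haven't moved. The force is steady, so I'm handing in.

```bash
python3 -c "
from h import *
print(bot.current_contact_force(),bot.current_ee_pos(),bot.current_clock()); bot.sign_off()"
```

```text
[-18.95761366  -0.11718933   7.88339855] [ 0.57233748 -0.13742324  0.0475036 ] 23.4083
the job is handed in; nothing more can be done
```

I picked up the 105 mm cross shaft, slid it along the rail under the bushing, and pushed it onto the red stop. I handed the job in at 23.4 s with the gripper still holding it there at 80 N.

**Last checks:**
- **Seated:** after meeting the plunger the shaft moved about 15 mm, the full plunger stroke. It then stalled at TCP x = 0.5723 while the force kept rising. From the jig fit, the rear end is at about x = -44 mm, against -45 mm for home; that is within measuring error.
- **Push:** the total was steady at about 19 N. Roughly 8 N of that is the plunger and about 10 N is on the stop, allowing for a little rail friction.
- **Grip:** the shaft had not slipped in the fingers, judging by its rear end in the wrist camera.
- **Other parts:** the ones visible in the last pictures were where they started. The arm hid part of the bench in the top view.

**What disagreed:**
- **Camera bias:** the wrist camera read about 1.5 mm off sideways, so I lined the shaft up against the rail within one picture instead.
- **Downward load:** the push also left about 8 to 9 N pressing the shaft onto the rail.
- **Not seen directly:** the stop contact itself was hidden from the cameras, so I judged it from force and travel.

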